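Mesh the rotor onto the microcentrifuge spindle

ROBOT

A 6-joint arm with a two-finger parallel gripper is mounted at the origin on the work surface. World frame = base frame: x ahead of the robot, y to its left, z up, the work surface at z = 0. Lengths are in mm, angles in rad, forces in N, time in s.
With the tool pointing down it reaches from about 350 to 875 mm from the base axis. Payload 4.2 kg.
Tool frame: the origin (TCP) lies midway between the tips of the shut fingers; the grasp point (between the pads) lies 19 mm behind it (arm.grasp_offset is the distance from the TCP to the grasp point, in mm); z points along the fingers, y is the direction in which the jaws open and shut (so a half turn about z gives the same grasp; the last joint's range is limited). The gripper opens to 85 mm and grips with 20 to 120 N. Pads are 22 mm wide; open, the fingers measure 114 mm over their backs; the gripper's body (76 mm by 85 mm) begins 54 mm behind the grasp point. The pads swing forward as they close: fully open they stand 13 mm farther back than shut.
Start: joints at [-0.939, 0.385, 0.008, 0, -1.194, -0.259], TCP at [227.654, -582.042, 231.312] pointing down, gripper open.
Joint ranges: [-3.14, 3.14], [-1.21, 2.06], [-1.07, 1.41], [-3.16, 2.05], [-2.99, -0.16], [-3.1, 3.1]. Speed limits (rad/s): [2.79, 2.79, 3.14, 3.14, 3.14, 3.14].

INTERFACE

Orientations are given as a unit quaternion [x, y, z, w].
In Python, from bench import arm gives the robot as it stands.
- The arm moves only by the tool move_arm, never from a script. Its argument "moves" is a list of rows, each an object with "gripper": the gripper's target within -1 to 1 (fully open at 1, half-way at 0, shut at -1); "xyz": the shift along the tool's x, y, z in cm, a list of three; "angular": the turn, a rotation vector about the tool's x, y, z in rad, a list of three. In form: [{"gripper": gripper, "xyz": [dx, dy, dz], "angular": [wx, wy, wz]}, ...]. A call has 1 to 10 rows; each row is the pose to reach, as a shift and turn from the pose commanded when the call began, along the tool's axes at that moment; what a row does not reach only later rows make up. A row lasts 1/8 s, in which the tool goes at most 62.5 mm and 10.7 degrees, less where a joint would pass 70% of its speed; a pose out of reach is approached as far as the arm can. A call with a gripper value outside its range is refused whole. The fingers move at their own pace and stop on an object; the grip force is fixed at half the most. Time passes only in rows, so rows that repeat a pose let the fingers close. It gives the time, the measured TCP pose, the force and the opening at its end, in the units of the state.
- arm.read_state(): the state, without advancing time (a new reading comes with each control period).
- arm.get_image(name): name is "scene" or "top"; returns (picture, depth): 384x512x3 uint8, blue, green, red; 384x512 float32, mm along the optical axis (not along the pixel's ray), 0 where there is no reading.
- arm.get_calibration(name): a dict with "camera_matrix" (3x3 intrinsics, pixels), "R" (3x3) and "t" (3): a world point X has camera coordinates R X + t. Camera axes: x right, y down, z forward; pixel columns grow to the right and rows downward; lengths in mm; the calibration is good to about 2 mm. A picture is of the moment at which its call begins. get_calibration takes no time and is no camera call.
- arm.job_done(): hands the job in, once; it reports no verdict.
The state is a dict: "clock": time; "joints": joint angles; "joint_vel": joint speeds; "joint_efforts": joint torques, N m; "position": TCP position; "ee_rot": TCP orientation; "contact_force": force on the tool from outside, world axes, zero at the start; "wrist_torque": the same for the moment, N m; "gripper_width": finger opening in mm.
Only numpy, scipy, OpenCV 4.12 (cv2) and the standard library are available. Lean on these libraries where they do the work, as an engineer would, in place of code of your own. Each camera call takes 0.05 s, during which the arm holds its last target. There are 200 camera calls.

TASK

Fit the blue rotor into the open centrifuge: lower it onto the splined spindle and rock it round, without forcing it, until the teeth mesh and it goes fully home; then swing the lid shut without slamming it. Do not drop the rotor, and leave the other things on the bench where they are.

Things in the scene. Friction and masses are not known exactly. Their poses are not given: they have to be found in the camera images.
- rotor: blue dished microtube rotor, 114 mm across, 40 mm tall at its rim, 34 mm at the middle, 0.35 kg (+-25 %), standing on its flat underside on the bench. Origin: centre of the underside; z: its axis, up. In the underside a round bore 34 mm wide, 33 mm deep; in the bore's lowest 16 mm 6 inward teeth, evenly spaced, 5 mm wide, their tips 13 mm from the axis.
- rotor_knob (a point): on the rotor's axis, 60 mm above its underside: grip height on the black knurled round knob, 30 mm in diameter, that rises from 34 to 82 mm above the underside. Axes as rotor.
- centrifuge: white microcentrifuge, fixed on the bench, 240 mm (its x) by 220 mm (its y), 125 mm tall to the rim, with a round steel chamber 170 mm across, open on top, floor 30 mm above the bench. Origin: centre of the underside, on the spindle axis. Control panel on its -x side, lid hinge on its +x side.
- spindle_seat (a point): on the spindle axis, 44 mm above the bench: top of the 48 mm wide, rubber-faced flange on which the rotor's underside rests when home. Axes as centrifuge. From 0 to 16 mm above the seat the spindle has 6 outward teeth, evenly spaced, 7.7 mm wide, tips 16 mm from the axis: a rotor that is not meshed rests on their ends, 16 mm too high. They mesh within about 2 degrees either way.
- spindle_nose (a point): tip of the spindle, 32 mm above the seat: brass nose 12 mm wide at the tip, widening over 12 mm to a smooth 24 mm pilot that guides the bore with 1 mm play all round. The spindle's stopping angle differs each time and is not measured. It is stiff to turn (0.25 N m): a lightly pressed rotor slides round on the teeth ends, a hard pressed one drags the spindle along.
- lid (a joint): lid angle in rad: 0 shut, grows as it opens; starts at 1.45 to 1.7, stop at 1.8. Grey lid 200 mm wide (the centrifuge's y), 16 mm thick, clear round window, reaching from 5 to 220 mm from the hinge. A friction hinge (0.7 N m) holds it where it is left: push it all the way down. Shut, it clears the knob of a rotor that is home by 5 mm; over an unmeshed rotor it cannot shut.
- lid_hinge (a point): middle of the lid's hinge axis, 118 mm from the centrifuge's origin along its +x, 131 mm above the bench, level with the underside of the shut lid. Axes as centrifuge; the hinge axis is its y.
- lid_front (a point): middle of the lid's front edge, on its outer face (on top when shut), 220 mm from the hinge axis; a small black tab sticks out 16 mm farther
- tube_rack: bystander: orange rack with microtubes, 66 x 100 x 54 mm; origin at the centre of its underside
- slide_box: bystander: dark green box of slides, 85 x 65 x 34 mm; origin at the centre of its underside
- spirit_lamp: bystander: small steel spirit lamp, 50 mm across, 54 mm tall; origin at the centre of its underside
Mind the look-alikes: they are no part of the job. Of the things that look like the rotor, take the one that is farthest from the robot's base at the start.

How it is judged (in metres and radians):
On the way, in this order (a step that is already met when the one before it is completed fails the run):
1. the rotor is meshed and fully home on the spindle (z of rotor in the frame of spindle_seat below 0.003 m and horizontal distance between rotor and spindle_seat below 0.003 m and angle between rotor's own z axis and vertical below 0.06 rad), for 0.2 s.
2. the lid is shut over it (value of joint lid below 0.05 rad), for 0.2 s.
At the end, for the whole second after the job is handed in: The rotor rests meshed on the spindle: its underside less than 3 mm above the seat, its axis within 3 mm of the spindle's, upright within 0.06 rad, at rest; the lid is shut (under 0.05 rad) over it; the bystanders have not been moved (all of step 1 and value of joint lid below 0.05 rad and linear speed of rotor below 0.02 m/s and angular speed of rotor below 0.2 rad/s); the robot touches nothing.
It fails at once if the rotor is forced onto the centrifuge (more than 80 N between them) (contact force between rotor and centrifuge above 80 N).
It fails at once if the rotor is dropped onto the spindle (arrives there faster than 0.6 m/s, a fall of 20 mm) (horizontal distance between rotor and spindle_seat below 0.03 m and z of rotor in the frame of spindle_seat below 0.045 m and linear speed of rotor above 0.6 m/s).
It fails at once if the lid is slammed (still closing faster than 3 rad/s within the last 0.5 rad) (velocity of joint lid below -3 rad/s and value of joint lid below 0.5 rad).
It fails at once if the tube rack, the slide box or the spirit lamp is moved more than 20 mm (distance of any of tube_rack, slide_box, spirit_lamp from where it was at the start of the episode above 0.02 m).
It also fails if it takes over 69 s, if anything falls off the work surface, if the arm or the gripper's body presses on something with over 40 N, if the wrist force passes 120 N, or if a joint passes its speed limit or range.

## Working session

There is one attempt and no reset: what is moved stays moved. The work goes in short steps, Python scripts to look and compute and a tool call to move; the robot and the scene stay as the last step left them, time stands still between calls to the robot, and variables do not carry over. Pictures are saved under pics/ and viewed, about 8 in all and at most 12, crops included, and the job is handed in when it is done.

Besides the shell and the picture viewer there is one more tool, called after "Emit:" by a JSON object that holds its "name" and its "arguments", one argument or row to a line. move_arm: Moves the arm, as the interface text tells. Its arguments: {"type":"object","properties":{"moves":{"type":"array","items":{"type":"object","properties":{"gripper":{"type":"number"},"xyz":{"type":"array","items":{"type":"number"}},"angular":{"type":"array","items":{"type":"number"}}}}}},"required":["moves"]}

```bash
mkdir -p pics; cat > h.py <<'E'
import numpy as np, cv2
from bench import arm
def pts(name, depth):
    c=arm.get_calibration(name); K=np.array(c["camera_matrix"]);R=np.array(c["R"]);t=np.array(c["t"]).ravel()
    v,u=np.mgrid[0:384,0:512]
    p=np.stack([(u-K[0,2])/K[0,0]*depth,(v-K[1,2])/K[1,1]*depth,depth],-1)
    return (p-t)@R
E
python3 - <<'E'
from h import *
ims=[]
for n in("scene","top"):
    im,d=arm.get_image(n); np.savez(n,im=im,d=d); ims.append(im)
    c=arm.get_calibration(n);print(n,c["camera_matrix"],c["R"],c["t"])
cv2.imwrite("pics/a.png",cv2.resize(ims[0],(800,600)));cv2.imwrite("pics/b.png",cv2.resize(ims[1],(800,600)))
print(arm.read_state())
E
```

```text
scene [[356.87710387   0.         252.82896787]
 [  0.         356.87710387 195.26574891]
 [  0.           0.           1.        ]] [[-0.86679877  0.49821381  0.02104489]
 [ 0.31102664  0.57315202 -0.75812874]
 [-0.38977213 -0.65059954 -0.65176523]] [ 404.33026168 -120.53672151 1327.2848645 ]
top [[362.93924032   0.         250.75121049]
 [  0.         362.93924032 186.40511107]
 [  0.           0.           1.        ]] [[-0.0148676  -0.99986656  0.00676929]
 [-0.99161878  0.01387532 -0.12845104]
 [ 0.12833997 -0.00862231 -0.99169275]] [ 114.33425304  547.8238423  1024.85752859]
{'clock': 0.1, 'joints': array([-9.39414015e-01,  3.85492122e-01,  6.72931376e-03, -4.27306026e-04,
       -1.19401802e+00, -2.58608518e-01]), 'joint_vel': array([-0.0020022 , -0.00181882,  0.00294759,  0.0021318 , -0.00204214,
        0.00045316]), 'joint_efforts': array([-5.92679517e-04, -3.93319166e+01,  1.88929439e+01,  4.19800356e+00,
       -2.61304303e-03,  1.22975209e-05]), 'position': array([ 227.44299696, -581.56716214,  230.31161854]), 'ee_rot': array([-1.85232051e-01,  9.82694288e-01,  9.81102407e-04, -2.47870471e-04]), 'contact_force': array([ 0.04954109, -0.21084924, -0.37603098]), 'wrist_torque': array([0.02490119, 0.01503835, 0.01531183]), 'gripper_width': 85.23353843143099}
```

View pics/a.png

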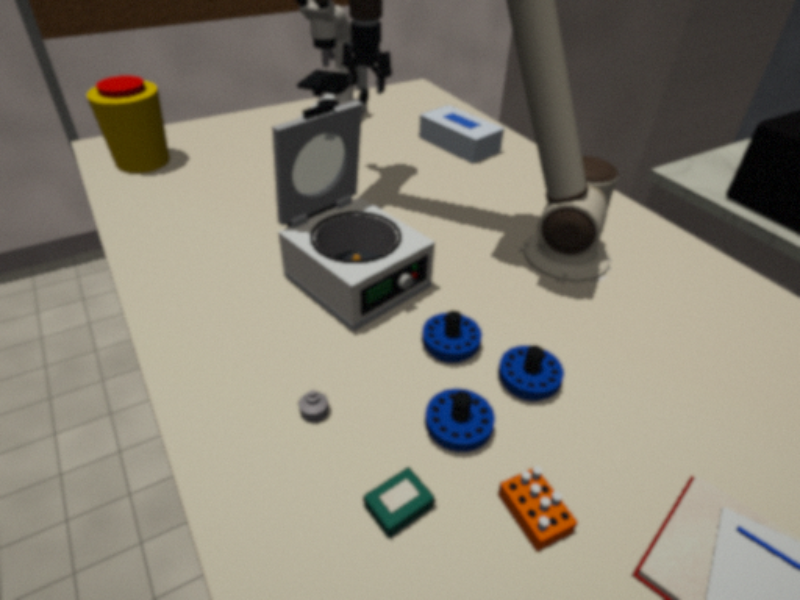

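View pics/b.png

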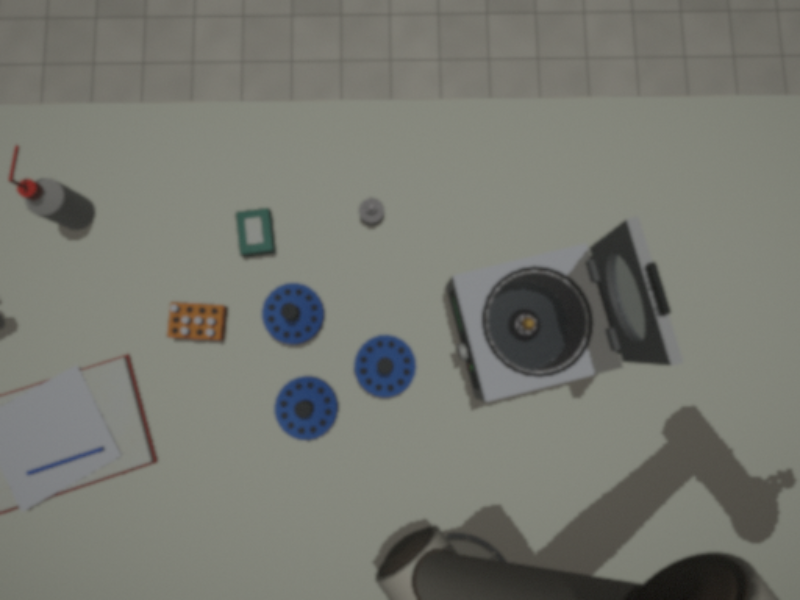

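Look-alikes (800x600 top view): blue rotors at (293,314), (385,366) and (306,408). I'll measure all three, their distances from the base, and the centrifuge.

```bash
cat >> h.py <<'E'
def cast(name,uv,z):
    c=arm.get_calibration(name); K=np.array(c["camera_matrix"]);R=np.array(c["R"]);t=np.array(c["t"]).ravel()
    uv=np.atleast_2d(uv).astype(float)
    d=np.c_[(uv-[K[0,2],K[1,2]])/[K[0,0],K[1,1]],np.ones(len(uv))]@R
    o=-R.T@t
    return o+d*((z-o[2])/d[:,2])[:,None]
def circ(p):
    A=np.c_[2*p[:,:2],np.ones(len(p))]; b=(p[:,:2]**2).sum(1)
    x=np.linalg.lstsq(A,b,rcond=None)[0]; return x[:2],np.sqrt(x[2]+x[:2]@x[:2])
def rotors(name,im,d):
    P=pts(name,d); hsv=cv2.cvtColor(im,cv2.COLOR_BGR2HSV)
    m=cv2.inRange(hsv,(105,120,40),(125,255,255)); m=cv2.morphologyEx(m,cv2.MORPH_CLOSE,np.ones((5,5)))
    out=[]
    for c in cv2.findContours(m,cv2.RETR_EXTERNAL,cv2.CHAIN_APPROX_NONE)[0]:
        if cv2.contourArea(c)<500: continue
        q=cast(name,c[:,0],40); ce,r=circ(q)
        k=(np.hypot(P[...,0]-ce[0],P[...,1]-ce[1])<30)&(P[...,2]>74)&(P[...,2]<95)&(d>0)
        out.append((c[:,0].mean(0).round(),ce.round(1),r.round(1),P[k].mean(0).round(1),k.sum(),np.median(P[k][:,2]).round(1)))
    return out
E
python3 - <<'E'
from h import *
for n in("scene","top"):
    z=np.load(n+".npz"); im,d=z["im"],z["d"]
    for r in rotors(n,im,d): print(n,*r,"dist",np.hypot(*r[1]))
    P=pts(n,d)
    print("bench z",np.median(P[...,2][(d>0)&(abs(P[...,2])<15)]))
    if n=="top":
        s=512/800
        top=((P[...,2]>115)&(P[...,2]<137)&(d>0)).astype(np.uint8)
        u0,v0=int(525*s),int(322*s)
        # chamber hole: radial scan of depth from the spindle
        e=[]
        for a in np.linspace(0,2*np.pi,180,endpoint=False):
            for r in np.arange(20,60,.25):
                u,v=u0+r*np.cos(a),v0+r*np.sin(a)
                if top[int(round(v)),int(round(u))]: e.append((u,v));break
        q=cast(n,e,125); 
        for _ in range(4):
            ce,r=circ(q); res=abs(np.hypot(*(q[:,:2]-ce).T)-r); q=q[res<max(2.5,2*np.median(res))]
        print("hole",ce,r,len(q))
        tm=top*255; tm[:, :int(440*s)]=0; 
        rim=P[(top>0)&(np.hypot(P[...,0]-ce[0],P[...,1]-ce[1])<165)]
        print("rim z",np.median(rim[:,2]),"rect",cv2.minAreaRect(rim[:,:2].astype(np.float32)))
        k=(np.hypot(P[...,0]-ce[0],P[...,1]-ce[1])<25)&(P[...,2]>62)&(d>0)
        print("nose",P[k].mean(0),P[k][:,2].max(),k.sum())
        lid=P[(P[...,2]>170)&(d>0)&(np.hypot(P[...,0]-ce[0],P[...,1]-ce[1])<260)]
        c,_,V=np.linalg.svd(lid-lid.mean(0),full_matrices=False); print("lid",lid.mean(0),V[2],lid[:,2].max(),len(lid))
        for nm,lo,hi in(("green",(70,60,20),(95,255,255)),("orange",(5,120,60),(20,255,255))):
            hm=cv2.inRange(cv2.cvtColor(im,cv2.COLOR_BGR2HSV),lo,hi)>0; hm&=(P[...,2]>10)&(P[...,0]<900)
            print(nm,np.median(P[hm],0),hm.sum())
    cv2.imwrite(f"pics/c_{n}.png",cv2.resize(im[150:290,240:330] if n=="scene" else im[120:300,150:440],None,fx=2.7,fy=2.7,interpolation=cv2.INTER_CUBIC))
E
```

```text
scene [294. 268.] [520.  299.5] 57.2 [516.5 294.6  79.5] 105 79.9 dist 600.0835358514679
scene [339. 237.] [353.3 277.6] 52.6 [345.  269.3  79.2] 83 79.4 dist 449.3135319573627
scene [289. 215.] [424.9 136.2] 52.6 [417.1 125.   79.2] 66 79.3 dist 446.1955288884011
bench z -1.7395433033961254
top [196. 261.] [339.4 265.4] 52.7 [339.3 266.4  82. ] 101 82.2 dist 430.84744399845283
top [246. 234.] [412.  122.1] 52.2 [412.3 122.4  82.3] 92 82.2 dist 429.71200821015
top [187. 200.] [510.8 290.5] 52.8 [511.2 291.4  81.7] 97 81.8 dist 587.628190270004
bench z 0.4190226127733288
hole [ 483.81217081 -135.23834165] 82.27929924074067 177
rim z 125.79405980008369 rect ((484.0437316894531, -136.74684143066406), (220.41213989257812, 240.5751190185547), 12.946943283081055)
nose [ 483.19902297 -135.56283693   69.98971081] 80.24936062467485 66
lid [ 408.3949323  -177.74472173  450.23651929] [ 0.00499073  0.94352672 -0.33125885] 724.3080474807817 5172
green [663.17790354 358.53919082  33.88715347] 332
orange [497.67108664 464.5238965   36.33136034] 519
```

View pics/c_top.png

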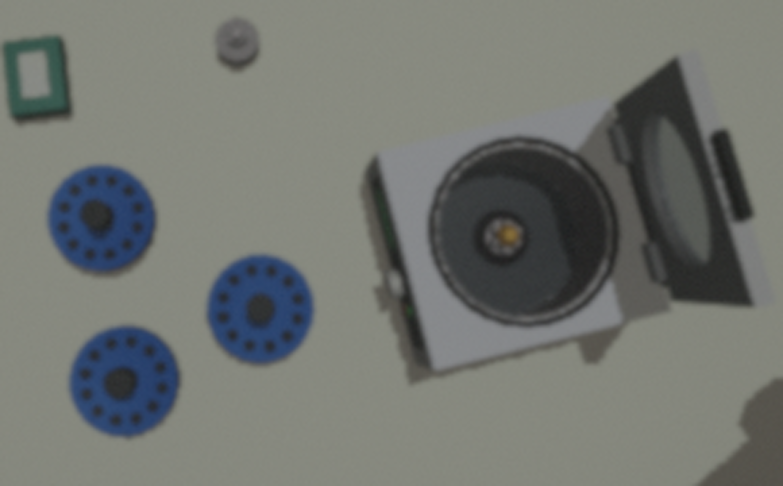

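Pictures 1–3: the rotors lie at top-view (800x600) pixels (293,314), (385,366), (306,408). Their distances from the base are 588, 430 and 431 mm, so the target is (293,314), at world (511,291). The crop confirms that it is a blue dished rotor with a black knob. The centrifuge axis is at (484,-135.5) and the hinge is toward -y. Next I move over to the rotor, going round the open lid.

Emit:
{"name": "move_arm", "arguments": {
  "moves": [
    {"gripper": 1,"xyz": [-17,23.6,0],"angular": [0,0,0.373]},
    {"gripper": 1,"xyz": [-17,23.6,0],"angular": [0,0,0.373]},
    {"gripper": 1,"xyz": [-17,23.6,0],"angular": [0,0,0.373]},
    {"gripper": 1,"xyz": [-17,23.6,0],"angular": [0,0,0.373]},
    {"gripper": 1,"xyz": [-17,23.6,0],"angular": [0,0,0.373]},
    {"gripper": 1,"xyz": [-40.8,57.2,0],"angular": [0,0,0.373]},
    {"gripper": 1,"xyz": [-40.8,57.2,0],"angular": [0,0,0.373]},
    {"gripper": 1,"xyz": [-40.8,57.2,0],"angular": [0,0,0.373]},
    {"gripper": 1,"xyz": [-40.8,57.2,0],"angular": [0,0,0.373]},
    {"gripper": 1,"xyz": [-40.8,57.2,0],"angular": [0,0,0.373]}
  ]
}}

```text
clock: 1.35
position: [375.1, 5.0, 231.5]
ee_rot: [-0.0, 1.0, 0.0, 0.0]
contact_force: [1.8, -0.7, -0.1]
gripper_width: 85.3
```

Emit:
{"name": "move_arm", "arguments": {
  "moves": [
    {"gripper": 1,"xyz": [-13.6,28.6,0],"angular": [0,0,0]},
    {"gripper": 1,"xyz": [-13.6,28.6,0],"angular": [0,0,0]},
    {"gripper": 1,"xyz": [-13.6,28.6,0],"angular": [0,0,0]},
    {"gripper": 1,"xyz": [-13.6,28.6,0],"angular": [0,0,0]},
    {"gripper": 1,"xyz": [-13.6,28.6,0],"angular": [0,0,0]},
    {"gripper": 1,"xyz": [-13.6,28.6,0],"angular": [0,0,0]},
    {"gripper": 1,"xyz": [-13.6,28.6,0],"angular": [0,0,0]}
  ]
}}

```text
clock: 2.22
position: [510.9, 288.7, 230.3]
ee_rot: [-0.0, 1.0, -0.001, -0.001]
contact_force: [-0.5, -0.5, 0.3]
gripper_width: 85.5
```

```bash
python3 - <<'E'
from h import *
s=arm.read_state();print(s["clock"],s["position"],s["ee_rot"],s["contact_force"])
im,d=arm.get_image("scene");P=pts("scene",d)
for r in rotors("scene",im,d): print(*r)
cv2.imwrite("pics/d.png",cv2.resize(im[170:310,220:400],(800,600)))
E
```

```text
2.225 [510.90842728 288.69417063 230.29558573] [-3.73588087e-05  9.99999326e-01 -7.03567460e-04 -9.22619322e-04] [-0.54319533 -0.50631731  0.28663273]
[294. 268.] [520.4 299.8] 57.0 [516.3 294.4  79.7] 102 79.9
[339. 238.] [353.4 277.6] 52.7 [344.8 269.7  79.4] 84 79.8
[289. 215.] [425.2 136.2] 53.0 [417.5 124.9  79.4] 68 79.4
```

View pics/d.png

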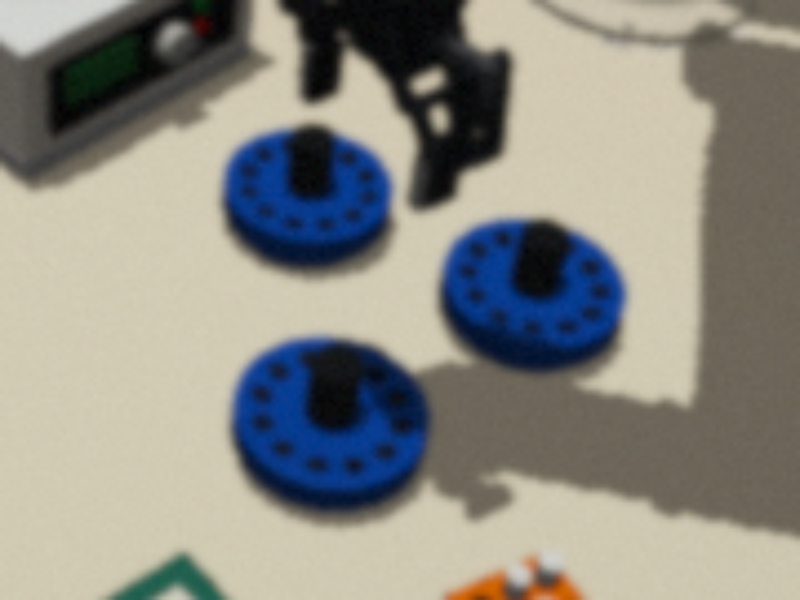

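Picture 4: the gripper is above the chosen rotor (crop pixel 330,420), clear of the neighbours. Next I descend and grip the knob.

Emit:
{"name": "move_arm", "arguments": {
  "moves": [
    {"gripper": 1,"xyz": [0,0.2,6],"angular": [0,0,0]},
    {"gripper": 1,"xyz": [0,0.2,12],"angular": [0,0,0]},
    {"gripper": 1,"xyz": [0,0.2,16],"angular": [0,0,0]},
    {"gripper": 1,"xyz": [0,0.2,18.7],"angular": [0,0,0]},
    {"gripper": 1,"xyz": [0,0.2,18.7],"angular": [0,0,0]},
    {"gripper": -1,"xyz": [0,0.2,18.7],"angular": [0,0,0]},
    {"gripper": -1,"xyz": [0,0.2,18.7],"angular": [0,0,0]},
    {"gripper": -1,"xyz": [0,0.2,18.7],"angular": [0,0,0]},
    {"gripper": -1,"xyz": [0,0.2,18.7],"angular": [0,0,0]},
    {"gripper": -1,"xyz": [0,0.2,18.7],"angular": [0,0,0]}
  ]
}}

```text
clock: 3.52
position: [512.1, 291.6, 45.8]
ee_rot: [-0.0, 1.0, 0.001, 0.001]
contact_force: [-0.4, -1.1, 6.8]
gripper_width: 28.6
```

Emit:
{"name": "move_arm", "arguments": {
  "moves": [
    {"gripper": -1,"xyz": [0,0,-1],"angular": [0,0,0]},
    {"gripper": -1,"xyz": [0,0,-3],"angular": [0,0,0]},
    {"gripper": -1,"xyz": [0,0,-7],"angular": [0,0,0]},
    {"gripper": -1,"xyz": [0,0,-11],"angular": [0,0,0]},
    {"gripper": -1,"xyz": [0,0,-15],"angular": [0,0,0]},
    {"gripper": -1,"xyz": [0,0,-18],"angular": [0,0,0]},
    {"gripper": -1,"xyz": [0,0,-18],"angular": [0,0,0]},
    {"gripper": -1,"xyz": [0,0,-18],"angular": [0,0,0]}
  ]
}}

```text
clock: 4.53
position: [510.1, 290.1, 222.0]
ee_rot: [0.0, 1.0, -0.001, -0.002]
contact_force: [0.6, -0.1, -4.9]
gripper_width: 28.8
```

```bash
python3 - <<'E'
from h import *
s=arm.read_state();print(s["clock"],s["position"],s["joints"],s["contact_force"],s["gripper_width"])
im,d=arm.get_image("scene")
cv2.imwrite("pics/e.png",cv2.resize(im[120:320,200:420],(800,600)))
P=pts("scene",d); hsv=cv2.cvtColor(im,cv2.COLOR_BGR2HSV)
m=(cv2.inRange(hsv,(105,120,40),(125,255,255))>0)&(np.hypot(P[...,0]-511,P[...,1]-291)<75)&(P[...,2]>100)
q=P[m];print(len(q),q.mean(0),q[:,2].min(),q[:,2].max())
E
```

```text
4.525 [510.05391729 290.11809501 221.98301279] [ 7.92228530e-01  3.28935890e-01 -9.96884840e-02 -1.55060278e-03
 -1.14651166e+00 -2.36321709e+00] [ 0.6268361  -0.09845479 -4.87810141] 28.76560316620851
1255 [528.12459966 303.09272293 210.24156121] 190.7844801468588 531.3637305911147
```

View pics/e.png

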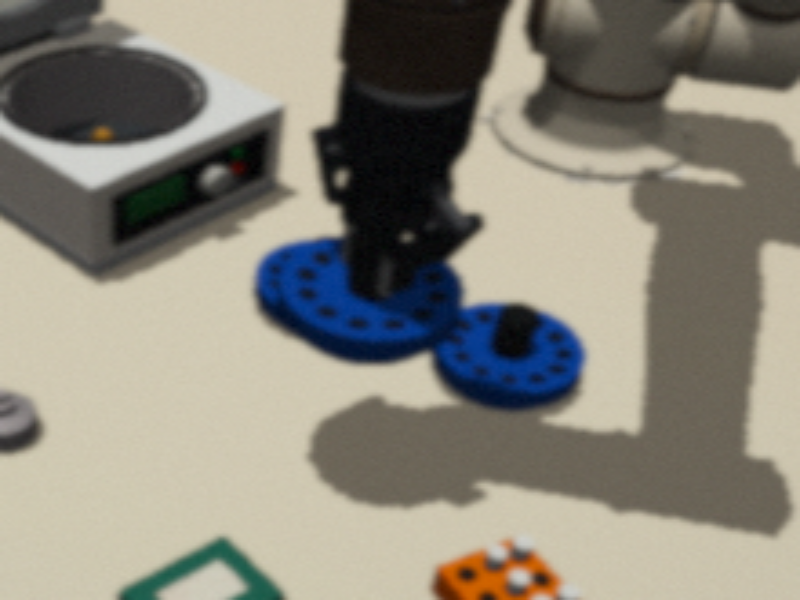

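Picture 5: the rotor hangs level from the gripper (crop pixel 370,300). Next I carry it over the spindle.

Emit:
{"name": "move_arm", "arguments": {
  "moves": [
    {"gripper": -1,"xyz": [0.3,-4,0],"angular": [0,0,0]},
    {"gripper": -1,"xyz": [0.6,-10,0],"angular": [0,0,0]},
    {"gripper": -1,"xyz": [1,-16,0],"angular": [0,0,0]},
    {"gripper": -1,"xyz": [1.4,-22,0],"angular": [0,0,0]},
    {"gripper": -1,"xyz": [1.8,-28,0],"angular": [0,0,0]},
    {"gripper": -1,"xyz": [2.2,-34,0],"angular": [0,0,0]},
    {"gripper": -1,"xyz": [2.5,-39,0],"angular": [0,0,0]},
    {"gripper": -1,"xyz": [2.6,-42,0],"angular": [0,0,0]},
    {"gripper": -1,"xyz": [2.6,-42.6,0],"angular": [0,0,0]},
    {"gripper": -1,"xyz": [2.6,-42.6,0],"angular": [0,0,0]}
  ]
}}

```text
clock: 5.82
position: [484.8, -135.0, 223.1]
ee_rot: [0.001, 1.0, 0.0, -0.001]
contact_force: [-1.0, 0.8, -4.3]
gripper_width: 28.6
```

```bash
python3 - <<'E'
from h import *
for i in range(3):
    im,d=arm.get_image("top"); s=arm.read_state();print(s["clock"],s["position"],s["ee_rot"],s["contact_force"],s["gripper_width"])
cv2.imwrite("pics/f.png",cv2.resize(im[120:300,260:440],None,fx=3.3,fy=3.3))
P=pts("top",d); hsv=cv2.cvtColor(im,cv2.COLOR_BGR2HSV)
m=cv2.inRange(hsv,(105,120,40),(125,255,255)); m[:,:270]=0
c=max(cv2.findContours(m,cv2.RETR_EXTERNAL,cv2.CHAIN_APPROX_NONE)[0],key=cv2.contourArea)
zz=P[m>0][:,2];print(np.percentile(zz,[5,50,95]))
for z in(210,217,224):
  q=cast("top",c[:,0],z);q=q[np.hypot(*(q[:,:2]-[484,-136]).T)>45];print(z,circ(q),len(q))
print(arm.read_state()["joints"])
E
```

```text
5.875 [ 484.98355751 -134.55143636  223.37363458] [-2.09375207e-05  9.99999558e-01  1.63424624e-04 -9.26022080e-04] [-0.43421858  0.20319122 -4.77674221] 28.774375277000217
5.925 [ 485.1542294  -134.26785854  223.65377476] [-3.60649746e-04  9.99999714e-01  1.38982215e-04 -6.49362681e-04] [-0.63217049 -0.3993233  -4.20644207] 28.625990037519653
5.975 [ 485.31808631 -134.14454939  223.91049442] [-5.57776949e-04  9.99999771e-01  1.14851804e-04 -3.66696896e-04] [ 0.10831616  0.61182619 -5.24646821] 28.868294968003017
[214.65567064 218.09073248 220.57497132]
210 (array([ 473.28425626, -140.46157528]), np.float64(40.60429868797603)) 54
217 (array([ 477.99054818, -138.28341441]), np.float64(45.01417866111621)) 51
224 (array([ 479.44015755, -136.19927414]), np.float64(46.355832290681924)) 51
[ 5.31135645e-02  1.84025163e-01 -2.94719178e-01 -3.01735635e-04
 -1.09277232e+00 -1.62265543e+00]
```

View pics/f.png

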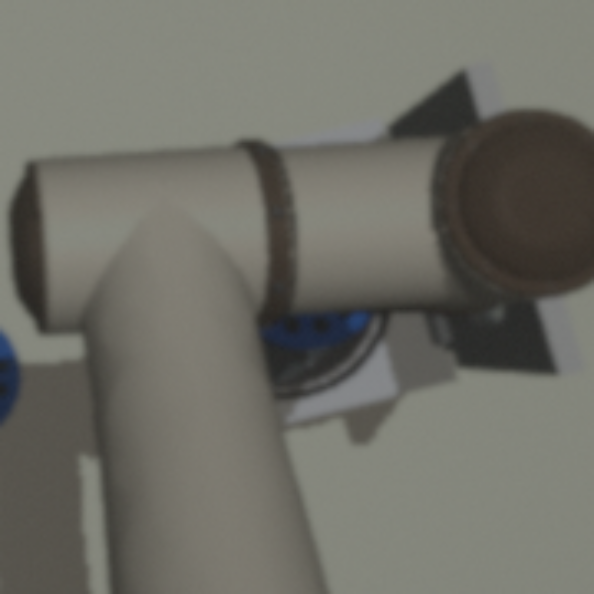

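Picture 6: the arm hides the rotor from above, and part of the wrist stands beside or over the open lid (crop 530,200). I need its height before descending.

```bash
python3 - <<'E'
from h import *
im,d=arm.get_image("top");P=pts("top",d)
for u,v in((265,185),(300,190),(350,180),(380,180),(395,180),(410,180),(430,180),(305,240),(320,290)): print("top",(u,v),P[v,u].round())
z=np.load("top.npz");P0=pts("top",z["d"])
for u,v in((405,145),(430,230),(412,180),(385,150),(380,180)): print("lid before",(u,v),P0[v,u].round())
im,d=arm.get_image("scene");cv2.imwrite("pics/g.png",cv2.resize(im[0:240,130:430],(750,600)));P=pts("scene",d)
np.save("P.npy",P)
E
```

```text
top (265, 185) [485.  89. 547.]
top (300, 190) [475.  40. 564.]
top (350, 180) [489. -35. 559.]
top (380, 180) [488. -79. 560.]
top (395, 180) [486. -95. 574.]
top (410, 180) [ 485. -114.  581.]
top (430, 180) [ 484. -140.  585.]
top (305, 240) [404.  40. 598.]
top (320, 290) [345.  30. 637.]
lid before (405, 145) [ 591. -213.  350.]
lid before (430, 230) [ 415. -251.  350.]
lid before (412, 180) [ 518. -225.  346.]
lid before (385, 150) [ 660. -306.    3.]
lid before (380, 180) [ 548. -235.  138.]
```

View pics/g.png

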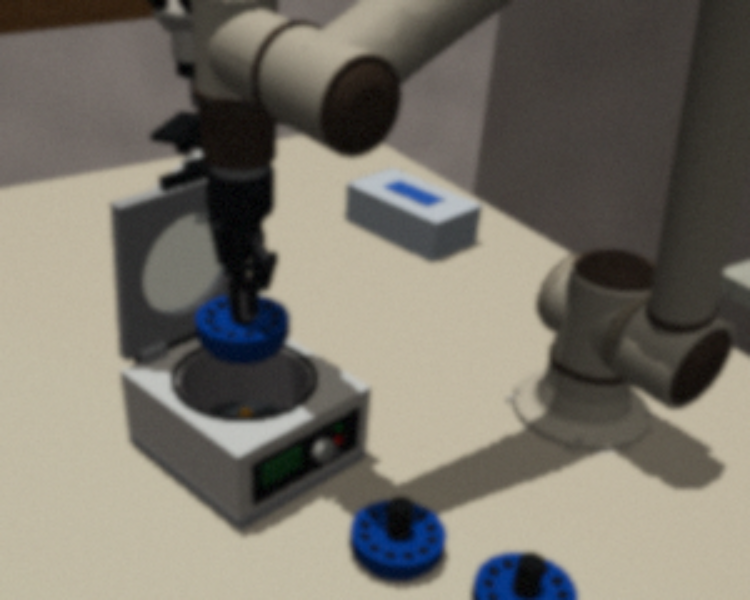

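Picture 7: the wrist column is above the tool (z about 585) and clear of the lid, and the rotor is centred over the chamber. Next I descend to just above the nose.

Emit:
{"name": "move_arm", "arguments": {
  "moves": [
    {"gripper": -1,"xyz": [0.05,-0.1,2],"angular": [0,0,0]},
    {"gripper": -1,"xyz": [0.05,-0.1,5],"angular": [0,0,0]},
    {"gripper": -1,"xyz": [0.05,-0.1,8],"angular": [0,0,0]},
    {"gripper": -1,"xyz": [0.05,-0.1,9.9],"angular": [0,0,0]},
    {"gripper": -1,"xyz": [0.05,-0.1,9.9],"angular": [0,0,0]},
    {"gripper": -1,"xyz": [0.05,-0.1,9.9],"angular": [0,0,0]}
  ]
}}

```text
clock: 6.82
position: [485.9, -135.8, 126.3]
ee_rot: [-0.0, 1.0, -0.0, 0.001]
contact_force: [0.2, 0.1, -3.7]
gripper_width: 28.5
```

```bash
cat > st.py <<'E'
from h import *
s=arm.read_state()
for k in("clock","position","ee_rot","contact_force","wrist_torque","gripper_width","joints"): print(k,np.round(s[k],3))
E
python3 st.py; python3 - <<'E'
from h import *
im,d=arm.get_image("scene");P=pts("scene",d);hsv=cv2.cvtColor(im,cv2.COLOR_BGR2HSV)
m=(cv2.inRange(hsv,(105,120,30),(125,255,255))>0)&(P[...,1]<0)&(P[...,1]>-250)&(d>0)&(P[...,0]>380)
v,u=np.nonzero(m);print(u.min(),u.max(),v.min(),v.max());q=P[m];print(np.percentile(q,[2,50,98],axis=0))
E
```

```text
clock 6.825
position [ 485.867 -135.832  126.327]
ee_rot [-0.     1.    -0.     0.001]
contact_force [ 0.192  0.076 -3.707]
wrist_torque [ 0.034 -0.026  0.011]
gripper_width 28.453
joints [ 5.00e-02  2.89e-01 -4.32e-01  1.00e-03 -8.49e-01 -1.62e+00]
209 244 144 166
[[ 435.84682283 -212.26460161   96.49295343]
 [ 499.80590244 -122.40187524  115.56246763]
 [ 543.51616329  -79.93890251  141.49222622]]
```

Emit:
{"name": "move_arm", "arguments": {
  "moves": [
    {"gripper": -1,"xyz": [0.1,0,0.4],"angular": [0,0,0]},
    {"gripper": -1,"xyz": [0.1,0,0.8],"angular": [0,0,0]},
    {"gripper": -1,"xyz": [0.1,0,1.2],"angular": [0,0,0]},
    {"gripper": -1,"xyz": [0.1,0,1.2],"angular": [0,0,0]}
  ]
}}

```text
clock: 7.38
position: [483.5, -136.1, 112.9]
ee_rot: [0.0, 1.0, -0.0, -0.001]
contact_force: [-0.4, -0.4, -3.8]
gripper_width: 28.9
```

```bash
python3 st.py
```

```text
clock 7.375
position [ 483.485 -136.112  112.856]
ee_rot [ 0.     1.    -0.    -0.001]
contact_force [-0.381 -0.438 -3.819]
wrist_torque [-0.012 -0.003 -0.015]
gripper_width 28.881
joints [ 0.049  0.304 -0.45  -0.    -0.817 -1.62 ]
```

Emit:
{"name": "move_arm", "arguments": {
  "moves": [
    {"gripper": -1,"xyz": [0,0,0.2],"angular": [0,0,0]},
    {"gripper": -1,"xyz": [0,0,0.4],"angular": [0,0,0]},
    {"gripper": -1,"xyz": [0,0,0.5],"angular": [0,0,0]},
    {"gripper": -1,"xyz": [0,0,0.5],"angular": [0,0,0]}
  ]
}}

```text
clock: 7.88
position: [483.8, -136.1, 108.2]
ee_rot: [0.0, 1.0, 0.0, -0.0]
contact_force: [0.2, -0.1, -3.9]
gripper_width: 28.3
```

```bash
python3 st.py
```

```text
clock 7.875
position [ 483.78  -136.061  108.218]
ee_rot [ 0.  1.  0. -0.]
contact_force [ 0.244 -0.077 -3.928]
wrist_torque [-0.05   0.007 -0.043]
gripper_width 28.347
joints [ 0.049  0.311 -0.456 -0.    -0.805 -1.62 ]
```

Emit:
{"name": "move_arm", "arguments": {
  "moves": [
    {"gripper": -1,"xyz": [0,0,0.15],"angular": [0,0,0]},
    {"gripper": -1,"xyz": [0,0,0.3],"angular": [0,0,0]},
    {"gripper": -1,"xyz": [0,0,0.4],"angular": [0,0,0]},
    {"gripper": -1,"xyz": [0,0,0.4],"angular": [0,0,0]}
  ]
}}

```text
clock: 8.38
position: [484.2, -136.1, 105.5]
ee_rot: [-0.0, 1.0, -0.0, 0.001]
contact_force: [-2.5, 1.4, 4.1]
gripper_width: 28.4
```

```bash
python3 st.py
```

```text
clock 8.375
position [ 484.243 -136.146  105.527]
ee_rot [-0.     1.    -0.     0.001]
contact_force [-2.504  1.354  4.094]
wrist_torque [0.39  0.745 0.044]
gripper_width 28.444
joints [ 5.00e-02  3.14e-01 -4.59e-01  1.00e-03 -7.96e-01 -1.62e+00]
```

Contact on the tooth ends at about 8 N. Next I turn slowly under light pressure.

Emit:
{"name": "move_arm", "arguments": {
  "moves": [
    {"gripper": -1,"xyz": [0.04,0.02,0.02],"angular": [0,0,-0.04]},
    {"gripper": -1,"xyz": [0.04,0.02,0.04],"angular": [0,0,-0.08]},
    {"gripper": -1,"xyz": [0.04,0.02,0.04],"angular": [0,0,-0.12]},
    {"gripper": -1,"xyz": [0.04,0.02,0.04],"angular": [0,0,-0.16]},
    {"gripper": -1,"xyz": [0.04,0.02,0.04],"angular": [0,0,-0.2]},
    {"gripper": -1,"xyz": [0.04,0.02,0.04],"angular": [0,0,-0.24]},
    {"gripper": -1,"xyz": [0.04,0.02,0.04],"angular": [0,0,-0.28]},
    {"gripper": -1,"xyz": [0.04,0.02,0.04],"angular": [0,0,-0.32]},
    {"gripper": -1,"xyz": [0.04,0.02,0.04],"angular": [0,0,-0.36]},
    {"gripper": -1,"xyz": [0.04,0.02,0.04],"angular": [0,0,-0.4]}
  ]
}}

```text
clock: 9.62
position: [483.9, -136.9, 104.1]
ee_rot: [-0.199, 0.98, -0.001, 0.0]
contact_force: [1.3, -5.1, -3.2]
gripper_width: 28.9
```

```bash
python3 st.py
```

```text
clock 9.625
position [ 483.949 -136.941  104.134]
ee_rot [-0.199  0.98  -0.001  0.   ]
contact_force [ 1.295 -5.105 -3.167]
wrist_torque [-1.667 -0.227 -0.279]
gripper_width 28.85
joints [ 0.049  0.316 -0.462  0.002 -0.792 -1.22 ]
```

It dropped and the torque rose to the spindle drag, so it seems to be meshed. I back off the twist a little, ease sideways and lower gently.

Emit:
{"name": "move_arm", "arguments": {
  "moves": [
    {"gripper": -1,"xyz": [0.01,-0.06,0],"angular": [0,0,0.02]},
    {"gripper": -1,"xyz": [0.01,-0.06,0.1],"angular": [0,0,0.02]},
    {"gripper": -1,"xyz": [0.01,-0.06,0.2],"angular": [0,0,0.02]},
    {"gripper": -1,"xyz": [0.01,-0.06,0.3],"angular": [0,0,0.02]},
    {"gripper": -1,"xyz": [0.01,-0.06,0.3],"angular": [0,0,0.02]}
  ]
}}

```text
clock: 10.25
position: [484.2, -137.0, 101.6]
ee_rot: [-0.189, 0.982, -0.001, 0.001]
contact_force: [-0.6, -6.0, 1.4]
gripper_width: 28.6
```

```bash
python3 st.py
```

```text
clock 10.25
position [ 484.181 -137.017  101.636]
ee_rot [-0.189  0.982 -0.001  0.001]
contact_force [-0.575 -6.005  1.422]
wrist_torque [-2.008  0.014 -0.194]
gripper_width 28.638
joints [ 0.048  0.32  -0.464  0.002 -0.786 -1.24 ]
```

Emit:
{"name": "move_arm", "arguments": {
  "moves": [
    {"gripper": -1,"xyz": [0.04,-0.1,0],"angular": [0,0,0.02]},
    {"gripper": -1,"xyz": [0.04,-0.1,0.1],"angular": [0,0,0.02]},
    {"gripper": -1,"xyz": [0.04,-0.1,0.2],"angular": [0,0,0.02]},
    {"gripper": -1,"xyz": [0.04,-0.1,0.3],"angular": [0,0,0.02]},
    {"gripper": -1,"xyz": [0.04,-0.1,0.3],"angular": [0,0,0.02]}
  ]
}}

```text
clock: 10.88
position: [483.9, -137.4, 97.9]
ee_rot: [-0.179, 0.984, -0.0, 0.0]
contact_force: [0.9, -2.1, -0.9]
gripper_width: 28.6
```

```bash
python3 st.py
```

```text
clock 10.875
position [ 483.936 -137.415   97.877]
ee_rot [-0.179  0.984 -0.     0.   ]
contact_force [ 0.902 -2.096 -0.912]
wrist_torque [-0.735 -0.514 -0.163]
gripper_width 28.631
joints [ 0.047  0.325 -0.467 -0.    -0.778 -1.257]
```

Emit:
{"name": "move_arm", "arguments": {
  "moves": [
    {"gripper": -1,"xyz": [0.01,-0.04,0.1],"angular": [0,0,0.02]},
    {"gripper": -1,"xyz": [0.01,-0.04,0.2],"angular": [0,0,0.02]},
    {"gripper": -1,"xyz": [0.01,-0.04,0.35],"angular": [0,0,0.02]},
    {"gripper": -1,"xyz": [0.01,-0.04,0.5],"angular": [0,0,0.02]},
    {"gripper": -1,"xyz": [0.01,-0.04,0.6],"angular": [0,0,0.02]},
    {"gripper": -1,"xyz": [0.01,-0.04,0.6],"angular": [0,0,0.02]}
  ]
}}

```text
clock: 11.62
position: [483.7, -137.8, 91.7]
ee_rot: [-0.169, 0.986, 0.0, 0.0]
contact_force: [2.8, 0.8, -4.3]
gripper_width: 28.7
```

```bash
python3 st.py
```

```text
clock 11.625
position [ 483.7   -137.764   91.715]
ee_rot [-0.169  0.986  0.     0.   ]
contact_force [ 2.757  0.777 -4.302]
wrist_torque [ 0.429 -0.813 -0.033]
gripper_width 28.729
joints [ 0.046  0.334 -0.473 -0.    -0.763 -1.276]
```

Emit:
{"name": "move_arm", "arguments": {
  "moves": [
    {"gripper": -1,"xyz": [0,0,0.1],"angular": [0,0,0]},
    {"gripper": -1,"xyz": [0,0,0.2],"angular": [0,0,0]},
    {"gripper": -1,"xyz": [0,0,0.3],"angular": [0,0,0]},
    {"gripper": -1,"xyz": [0,0,0.3],"angular": [0,0,0]}
  ]
}}

```text
clock: 12.12
position: [483.9, -137.8, 89.8]
ee_rot: [-0.169, 0.986, -0.0, 0.0]
contact_force: [0.5, 4.0, 4.9]
gripper_width: 28.7
```

```bash
python3 st.py
```

```text
clock 12.125
position [ 483.879 -137.825   89.797]
ee_rot [-0.169  0.986 -0.     0.   ]
contact_force [0.459 4.018 4.947]
wrist_torque [ 1.385  0.081 -0.07 ]
gripper_width 28.715
joints [ 0.046  0.337 -0.476  0.    -0.758 -1.277]
```

It is seated: 15.7 mm below the first contact. Release and rise.

Emit:
{"name": "move_arm", "arguments": {
  "moves": [
    {"gripper": -1,"xyz": [0,0.03,0.03],"angular": [0,0,0]},
    {"gripper": 0.3,"xyz": [0,0.03,0],"angular": [0,0,0]},
    {"gripper": 0.3,"xyz": [0,0.03,0],"angular": [0,0,0]},
    {"gripper": 0.3,"xyz": [0,0.03,0],"angular": [0,0,0]},
    {"gripper": 0.3,"xyz": [0,0.03,-1],"angular": [0,0,0]},
    {"gripper": 0.3,"xyz": [0,0.03,-3],"angular": [0,0,0]},
    {"gripper": 0.3,"xyz": [0,0.03,-7],"angular": [0,0,0]},
    {"gripper": 0.3,"xyz": [0,0.03,-12],"angular": [0,0,0]},
    {"gripper": 0.3,"xyz": [0,0.03,-16],"angular": [0,0,0]},
    {"gripper": 0.3,"xyz": [0,0.03,-16],"angular": [0,0,0]}
  ]
}}

```text
clock: 13.38
position: [485.4, -137.9, 253.3]
ee_rot: [-0.169, 0.986, -0.001, 0.004]
contact_force: [0.8, -0.1, -0.3]
gripper_width: 55.2
```

```bash
python3 st.py; python3 - <<'E'
from h import *
im,d=arm.get_image("scene");P=pts("scene",d)
np.savez("s2",im=im,d=d)
k=(np.hypot(P[...,0]-484,P[...,1]+136)<35)&(P[...,2]>95)&(P[...,2]<160)&(d>0)&(im.max(2)<60)
print("knob top z", np.percentile(P[k][:,2],[5,50,95,99]),k.sum())
# lid corners in scene
k=(P[...,2]>150)&(d>0)&(P[...,2]<362)&(P[...,1]<-190)&(P[...,1]>-330)&(P[...,0]>390)&(P[...,0]<640)
q=P[k];print(len(q),np.percentile(q,[1,50,99],axis=0).round())
ax=np.array([.224,-.974]);r=(q[:,:2]-[484,-136])@ax-118;h=q[:,2]-131
print("lid slope",np.polyfit(h,r,1))
cv2.imwrite("pics/i.png",cv2.resize(im[40:240,130:330],(600,600)))
E
```

```text
clock 13.375
position [ 485.362 -137.916  253.311]
ee_rot [-0.169  0.986 -0.001  0.004]
contact_force [ 0.78  -0.11  -0.275]
wrist_torque [ 0.009  0.047 -0.009]
gripper_width 55.243
joints [ 4.600e-02  1.580e-01 -2.510e-01  1.000e-03 -1.153e+00 -1.277e+00]
knob top z [ 97.33489271 117.76428323 125.55475207 126.13196783] 102
2522 [[ 419. -268.  152.]
 [ 540. -235.  244.]
 [ 610. -193.  359.]]
lid slope [-0.13363637  6.54441562]
```

View pics/i.png

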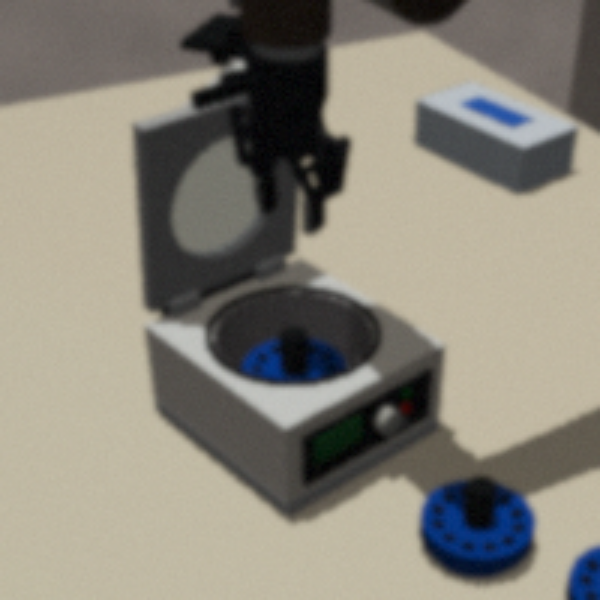

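Picture 8: the rotor sits in the chamber with its knob top at z = 126 mm, which equals 44+82, so it is home. The lid is at about 1.44 rad. Before going behind the lid I check what else stands there (dark thing at crop 200,60).

```bash
python3 - <<'E'
from h import *
z=np.load("s2.npz");P=pts("scene",z["d"]);d=z["d"]
for u,v in((195,55),(200,60),(205,72),(202,54),(198,62)): print((u,v),P[v,u].round())
k=(d>0)&(P[...,0]>150)&(P[...,0]<800)&(P[...,1]<-270)&(P[...,1]>-900)&(P[...,2]>15)&(P[...,2]<800)
q=P[k]; 
import collections
c=collections.Counter(map(tuple,(q//60*60).astype(int))); print([x for x in sorted(c.items()) if x[1]>4])
z=np.load("top.npz");P=pts("top",z["d"]);im=z["im"]
# tab / lid top points before
k=(P[...,2]>335)&(P[...,2]<380)&(P[...,0]>380)&(P[...,0]<640)&(P[...,1]<-180)&(P[...,1]>-300)
q=P[k];ax=np.array([.224,-.974]);r=(q[:,:2]-[484,-136.3])@ax-118
print(np.percentile(np.c_[q,r],[1,25,50,75,99],axis=0).round())
E
```

```text
(195, 55) [ 255. -943.  140.]
(200, 60) [  172. -1090.    54.]
(205, 72) [ 504. -233.  352.]
(202, 54) [ 222. -933.  143.]
(198, 62) [  -95. -1795.  -233.]
[((np.int64(180), np.int64(-900), np.int64(120)), 17), ((np.int64(180), np.int64(-900), np.int64(300)), 11), ((np.int64(180), np.int64(-900), np.int64(360)), 46), ((np.int64(360), np.int64(-300), np.int64(120)), 15), ((np.int64(420), np.int64(-300), np.int64(120)), 12), ((np.int64(660), np.int64(-900), np.int64(60)), 11), ((np.int64(660), np.int64(-900), np.int64(120)), 30), ((np.int64(660), np.int64(-900), np.int64(180)), 22), ((np.int64(720), np.int64(-900), np.int64(0)), 127), ((np.int64(720), np.int64(-900), np.int64(60)), 181), ((np.int64(720), np.int64(-900), np.int64(120)), 200), ((np.int64(720), np.int64(-900), np.int64(180)), 179), ((np.int64(780), np.int64(-900), np.int64(0)), 45), ((np.int64(780), np.int64(-900), np.int64(60)), 69), ((np.int64(780), np.int64(-900), np.int64(120)), 73), ((np.int64(780), np.int64(-900), np.int64(180)), 81)]
[[ 411. -260.  335.  -26.]
 [ 458. -242.  349.  -24.]
 [ 504. -231.  351.  -21.]
 [ 549. -222.  353.  -17.]
 [ 601. -206.  368.  -10.]]
```

It's clear behind the lid. Next: rise, align the jaws with the centrifuge, shut the fingers and cross over the lid.

Emit:
{"name": "move_arm", "arguments": {
  "moves": [
    {"gripper": -1,"xyz": [0,0,-5],"angular": [0,0,0.113]},
    {"gripper": -1,"xyz": [0,0,-11],"angular": [0,0,0.113]},
    {"gripper": -1,"xyz": [0,0,-16.7],"angular": [0,0,0.113]},
    {"gripper": -1,"xyz": [0,0,-16.7],"angular": [0,0,0.113]},
    {"gripper": -1,"xyz": [0.6,-5,-16.7],"angular": [0,0,0.113]},
    {"gripper": -1,"xyz": [1.2,-10.5,-16.7],"angular": [0,0,0.113]},
    {"gripper": -1,"xyz": [1.9,-16.5,-16.7],"angular": [0,0,0.113]},
    {"gripper": -1,"xyz": [1.9,-16.5,-16.7],"angular": [0,0,0.113]},
    {"gripper": -1,"xyz": [1.9,-16.5,-16.7],"angular": [0,0,0.113]}
  ]
}}

```text
clock: 14.55
position: [520.3, -299.6, 413.6]
ee_rot: [-0.113, 0.994, 0.001, -0.002]
contact_force: [-0.0, -0.3, 0.6]
gripper_width: -0.0
```

```bash
cat > lid.py <<'E'
from h import *
from scipy.spatial.transform import Rotation as Ro
s=arm.read_state();p=s["position"];R=Ro.from_quat(s["ee_rot"]).as_matrix()
ax=np.array([.224,-.974]);lt=np.array([.974,.224])
r=(p[:2]-[484,-136.3])@ax-118;l=(p[:2]-[484,-136.3])@lt
print(s["clock"],p.round(1),"r %.1f lat %.1f"%(r,l),R.round(3).tolist(),s["contact_force"].round(1),s["joints"].round(2))
for th in(1.44,1.2,1.0,.8,.6,.4,.2,.1,0):
    rr=-190*np.cos(th)+16*np.sin(th);z=131+190*np.sin(th)+16*np.cos(th)
    w=np.r_[(rr-r)*ax-l*lt,z-p[2]]
    print(th,"outer face r %.0f z %.0f"%(rr,z),"tool cm",(R.T@w/10).round(1))
E
python3 lid.py
```

```text
14.55 [ 520.3 -299.6  413.6] r 49.1 lat -1.2 [[-0.975, -0.224, -0.004], [-0.224, 0.975, 0.002], [0.003, 0.002, -1.0]] [-0.  -0.3  0.6] [-0.25  0.28  0.3  -0.   -1.6  -1.09]
1.44 outer face r -9 z 321 tool cm [-0.2  5.8  9.2]
1.2 outer face r -54 z 314 tool cm [-0.2 10.3 10. ]
1.0 outer face r -89 z 300 tool cm [-0.2 13.8 11.4]
0.8 outer face r -121 z 278 tool cm [-0.2 17.  13.6]
0.6 outer face r -148 z 251 tool cm [-0.2 19.6 16.3]
0.4 outer face r -169 z 220 tool cm [-0.2 21.7 19.4]
0.2 outer face r -183 z 184 tool cm [-0.2 23.1 23. ]
0.1 outer face r -187 z 166 tool cm [-0.2 23.6 24.8]
0 outer face r -190 z 147 tool cm [-0.2 23.8 26.7]
```

Emit:
{"name": "move_arm", "arguments": {
  "moves": [
    {"gripper": -1,"xyz": [-0.2,0,5],"angular": [0,0,0]},
    {"gripper": -1,"xyz": [-0.2,0,9.2],"angular": [0,0,0]},
    {"gripper": -1,"xyz": [-0.2,3,9.2],"angular": [0,0,0]},
    {"gripper": -1,"xyz": [-0.2,4.8,9.2],"angular": [0,0,0]},
    {"gripper": -1,"xyz": [-0.2,6,9.3],"angular": [0,0,0]},
    {"gripper": -1,"xyz": [-0.2,7.4,9.6],"angular": [0,0,0]},
    {"gripper": -1,"xyz": [-0.2,8.4,9.8],"angular": [0,0,0]},
    {"gripper": -1,"xyz": [-0.2,9.3,10],"angular": [0,0,0]}
  ]
}}

```text
clock: 15.55
position: [501.9, -208.0, 316.3]
ee_rot: [-0.113, 0.994, -0.0, 0.001]
contact_force: [1.1, -2.2, 2.7]
gripper_width: -0.1
```

```bash
python3 lid.py; python3 - <<'E'
from h import *
im,d=arm.get_image("scene");cv2.imwrite("pics/j.png",cv2.resize(im[0:240,100:340],(600,600)))
E
```

```text
15.55 [ 501.9 -208.   316.3] r -44.1 lat 1.4 [[-0.974, -0.225, 0.002], [-0.225, 0.974, -0.0], [-0.001, -0.001, -1.0]] [ 1.1 -2.2  2.7] [-0.09  0.19 -0.05  0.   -1.33 -1.25]
1.44 outer face r -9 z 321 tool cm [ 0.1 -3.5 -0.5]
1.2 outer face r -54 z 314 tool cm [0.1 1.  0.2]
1.0 outer face r -89 z 300 tool cm [0.1 4.5 1.7]
0.8 outer face r -121 z 278 tool cm [0.1 7.7 3.8]
0.6 outer face r -148 z 251 tool cm [ 0.1 10.4  6.5]
0.4 outer face r -169 z 220 tool cm [ 0.1 12.5  9.7]
0.2 outer face r -183 z 184 tool cm [ 0.1 13.9 13.2]
0.1 outer face r -187 z 166 tool cm [ 0.2 14.3 15. ]
0 outer face r -190 z 147 tool cm [ 0.2 14.6 16.9]
```

View pics/j.png

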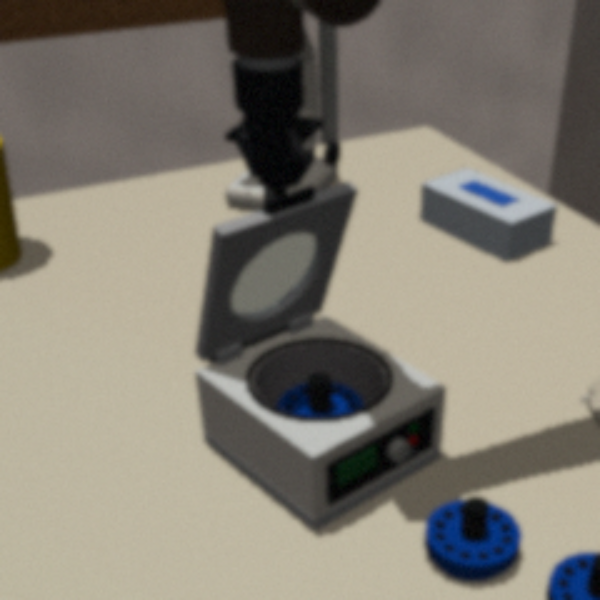

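Picture 9: the fingertips push on the back of the lid near its front edge (crop 275,200) and it swings as planned. Continuing along the arc.

Emit:
{"name": "move_arm", "arguments": {
  "moves": [
    {"gripper": -1,"xyz": [0.1,1.8,0.9],"angular": [0,0,0]},
    {"gripper": -1,"xyz": [0.1,3.5,1.7],"angular": [0,0,0]},
    {"gripper": -1,"xyz": [0.1,5.2,2.7],"angular": [0,0,0]},
    {"gripper": -1,"xyz": [0.1,6.7,3.8],"angular": [0,0,0]},
    {"gripper": -1,"xyz": [0.1,8.1,5.1],"angular": [0,0,0]},
    {"gripper": -1,"xyz": [0.1,9.4,6.5],"angular": [0,0,0]},
    {"gripper": -1,"xyz": [0.1,10.5,8],"angular": [0,0,0]},
    {"gripper": -1,"xyz": [0.1,11.5,9.7],"angular": [0,0,0]},
    {"gripper": -1,"xyz": [0.1,12.3,11.4],"angular": [0,0,0]},
    {"gripper": -1,"xyz": [0.1,12.9,13.2],"angular": [0,0,0]}
  ]
}}

```text
clock: 16.85
position: [471.1, -82.0, 182.7]
ee_rot: [-0.113, 0.994, 0.0, -0.0]
contact_force: [1.7, 0.3, 1.9]
gripper_width: -0.4
```

```bash
python3 lid.py
```

```text
16.85 [471.1 -82.  182.7] r -173.7 lat -0.4 [[-0.974, -0.225, -0.001], [-0.225, 0.974, 0.001], [0.0, 0.001, -1.0]] [1.7 0.3 1.9] [ 0.17  0.18 -0.41 -0.   -0.98 -1.51]
1.44 outer face r -9 z 321 tool cm [ -0.  -16.5 -13.9]
1.2 outer face r -54 z 314 tool cm [ -0.  -12.  -13.1]
1.0 outer face r -89 z 300 tool cm [ -0.   -8.4 -11.7]
0.8 outer face r -121 z 278 tool cm [-0.  -5.3 -9.6]
0.6 outer face r -148 z 251 tool cm [-0.  -2.6 -6.9]
0.4 outer face r -169 z 220 tool cm [-0.  -0.5 -3.7]
0.2 outer face r -183 z 184 tool cm [-0.   0.9 -0.2]
0.1 outer face r -187 z 166 tool cm [-0.   1.4  1.7]
0 outer face r -190 z 147 tool cm [-0.   1.6  3.6]
```

Last stretch, slowly, straight down.

Emit:
{"name": "move_arm", "arguments": {
  "moves": [
    {"gripper": -1,"xyz": [0,0.2,0.9],"angular": [0,0,0]},
    {"gripper": -1,"xyz": [0,0.4,1.7],"angular": [0,0,0]},
    {"gripper": -1,"xyz": [0,0.5,2.4],"angular": [0,0,0]},
    {"gripper": -1,"xyz": [0,0.5,3],"angular": [0,0,0]},
    {"gripper": -1,"xyz": [0,0.5,3.4],"angular": [0,0,0]},
    {"gripper": -1,"xyz": [0,0.5,3.6],"angular": [0,0,0]},
    {"gripper": -1,"xyz": [0,0.5,3.7],"angular": [0,0,0]},
    {"gripper": -1,"xyz": [0,0.5,3.7],"angular": [0,0,0]}
  ]
}}

```text
clock: 17.85
position: [470.7, -78.2, 147.1]
ee_rot: [-0.113, 0.994, -0.0, 0.0]
contact_force: [-0.8, 1.0, 1.2]
gripper_width: 0.2
```

```bash
python3 st.py
```

```text
clock 17.85
position [470.692 -78.199 147.089]
ee_rot [-0.113  0.994 -0.     0.   ]
contact_force [-0.773  1.047  1.199]
wrist_torque [0.196 0.149 0.025]
gripper_width 0.221
joints [ 0.177  0.22  -0.466  0.    -0.884 -1.521]
```

Emit:
{"name": "move_arm", "arguments": {
  "moves": [
    {"gripper": -1,"xyz": [0,0,0.1],"angular": [0,0,0]},
    {"gripper": -1,"xyz": [0,0,0.2],"angular": [0,0,0]},
    {"gripper": -1,"xyz": [0,0,0.3],"angular": [0,0,0]},
    {"gripper": -1,"xyz": [0,0,0.3],"angular": [0,0,0]}
  ]
}}

```text
clock: 18.35
position: [470.8, -78.3, 146.9]
ee_rot: [-0.114, 0.994, -0.0, 0.001]
contact_force: [-7.1, 2.7, 19.7]
gripper_width: 0.1
```

```bash
python3 st.py
```

```text
clock 18.35
position [470.759 -78.258 146.914]
ee_rot [-0.114  0.994 -0.     0.001]
contact_force [-7.059  2.738 19.721]
wrist_torque [1.083 2.197 0.017]
gripper_width 0.066
joints [ 1.770e-01  2.190e-01 -4.680e-01  1.000e-03 -8.830e-01 -1.521e+00]
```

The lid is hard against its stop (20 N, fingertips at 146.9 mm, lid top expected at 147). I lift off and check.

Emit:
{"name": "move_arm", "arguments": {
  "moves": [
    {"gripper": -1,"xyz": [0,0,-1],"angular": [0,0,0]},
    {"gripper": -1,"xyz": [0,0,-5],"angular": [0,0,0]},
    {"gripper": -1,"xyz": [0,0,-11],"angular": [0,0,0]},
    {"gripper": -1,"xyz": [0,0,-15],"angular": [0,0,0]},
    {"gripper": -1,"xyz": [0,0,-15],"angular": [0,0,0]},
    {"gripper": -1,"xyz": [0,0,-15],"angular": [0,0,0]}
  ]
}}

```text
clock: 19.1
position: [469.9, -78.1, 292.9]
ee_rot: [-0.113, 0.994, 0.0, -0.001]
contact_force: [-0.5, -0.2, 0.1]
gripper_width: 0.2
```

```bash
python3 st.py; python3 - <<'E'
from h import *
im,d=arm.get_image("scene");cv2.imwrite("pics/k.png",cv2.resize(im[60:380,120:420],(560,600)))
P=pts("scene",d);ax=np.array([.224,-.974]);r=(P[...,:2]-[484,-136.3])@ax-118;l=(P[...,:2]-[484,-136.3])@[.974,.224]
k=(d>0)&(P[...,2]>135)&(P[...,2]<165)&(r<-15)&(r>-215)&(abs(l)<95)
A=np.c_[r[k],np.ones(k.sum())];x,*_=np.linalg.lstsq(A,P[...,2][k],rcond=None);print("lid slope,z at hinge",x,k.sum())
z=np.load("scene.npz");a,b=z["im"],im;H=lambda i:cv2.cvtColor(i,cv2.COLOR_BGR2HSV)
for n,lo,hi in(("green",(70,80,20),(95,255,255)),("orange",(5,150,60),(20,255,255))):
    for i in(a,b):
        m=cv2.inRange(H(i),lo,hi);m[:290]=0;v,u=np.nonzero(m);print(n,u.mean().round(2),v.mean().round(2))
df=cv2.absdiff(a,b)[235:280,185:220];print("lamp diff",df.mean())
E
```

```text
clock 19.1
position [469.904 -78.142 292.906]
ee_rot [-0.113  0.994  0.    -0.001]
contact_force [-0.512 -0.234  0.069]
wrist_torque [ 0.005  0.002 -0.004]
gripper_width 0.16
joints [ 1.770e-01  8.700e-02 -2.330e-01 -1.000e-03 -1.252e+00 -1.521e+00]
lid slope,z at hinge [-2.25036484e-03  1.44004909e+02] 2061
green 254.96 322.45
green 254.93 322.4
orange 342.99 326.99
orange 342.95 326.96
lamp diff 4.593650793650793
```

View pics/k.png

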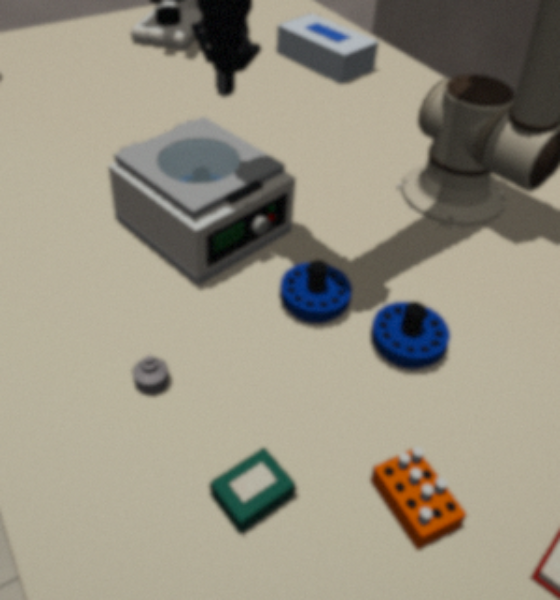

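Picture 10: the lid lies flat (slope about 0.002 rad), the rotor shows blue through the window (crop 200,165), and nothing else has moved. Handing in.

```bash
python3 -c "
from bench import arm
print(arm.job_done())"
```

```text
the job is handed in; nothing more can be done
None
```

The blue rotor is meshed and home on the spindle, the lid is shut over it, and I handed the job in at about 19 s. No verdict was reported.

**What I did**
- I took the rotor farthest from the base (588 mm away, against about 430 mm for the other two).
- I lowered it onto the tooth ends at about 8 N and turned it slowly through up to 23 degrees until it dropped in. I eased off the side load and lowered it to the seat.
- I released it, reached behind the lid and swung it down along its arc, finishing with a 20 N press.

**Last checks**
- **Rotor:** it sat 15.7 mm below the first contact (16 mm expected). After release its knob top was at z = 126 mm, which matches fully home (44 + 82).
- **Lid:** the fitted slope was 0.002 rad, and the lid shut over the rotor.
- **Bystanders:** the slide box and tube rack moved less than 0.1 px in the scene view. I checked the lamp only by image difference and by eye, and it looked unmoved.
- **Robot:** clear of everything, with contact force about 0 N.

**Disagreements**
- Heights from the scene camera read about 2–3 mm low (lid top 144 mm, against 147 mm by touch), near the 2 mm calibration tolerance.
- The spindle axis felt 1–2 mm farther toward -y than the camera showed. I corrected for this by feel during the fit.

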